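# Stir the deburring media through the separator deck

### The job

Push the catch drawer of the media separator fully home, then take the stirrer off its fork and stir the load in the pan with it, until every ceramic media piece has dropped through the slots into the drawer and only the two pipe elbows are left lying on the deck. Then hang the stirrer back in the fork by its collar. Stir with the stirrer only, keep the fingers off the media and the elbows, and do not disturb the screwdriver and the tape measure behind the separator.

Things in the scene. Friction and masses are not known exactly. Their poses are not given: they have to be found in the camera images.
- separator: Media separator fixed to the bench: a grey sheet-metal box, 250 mm (its x) by 210 mm (its y), with an open steel pan on top. Origin: centre of its underside on the bench; z up. Its drawer comes out of its -x side (towards the robot's left), the stirrer's fork stands on its +x side. Pan inside 230 mm (x) by 190 mm (y), walls 3 mm, rim 118 mm above the bench.
- pan_centre (a point): Centre of the top face of the slotted deck that is the pan's floor, 72 mm above the bench; axes as the separator's. Three flat bars 24 mm wide and 6 mm thick run along x, centred at y = -54, 0 and +54 mm; between them and along the two long walls are open slots 29 to 30 mm wide over the drawer.
- drawer (a joint): Catch drawer under the deck: how far it is pulled out, in m; 0 = fully home, at most 0.1. It slides along the separator's x and is stiff to about 2 N; it is found partly open.
- drawer_handle (a point): Middle of the drawer's bow handle, a 110 mm long horizontal steel bar about 10 mm thick along the separator's y, 32 mm above the bench and 35 mm in front of the drawer's face. Moves with the drawer.
- drawer_floor (a point): Centre of the drawer's inner floor (9 mm above the bench), axes as the separator's. The drawer is 234 by 192 mm inside, its walls 46 mm high.
- stirrer: Stirrer, hanging upright in the fork: origin in the middle of the underside of its steel collar (34 mm diameter, 5 mm thick); z along the tool, up. Above: a black handle 26 mm (x) by 21 mm (y), from 10 to 100 mm above the origin. Below: a 10 mm steel shank and a white 14 mm round nose that ends 107 mm under the origin. 0.16 kg.
- stirrer_grip (a point): Middle of the stirrer's handle, 62 mm above the collar's underside.
- stirrer_tip (a point): The lower end of the stirrer's nose.
- fork_seat (a point): Where the middle of the collar's underside sits in the fork, 132 mm above the bench. Axes as the separator's. Two flat prongs run along the separator's x, 20 mm apart inside, with their tops at this height, open at their outer (+x) ends, where the tips are turned up 7 mm, 30 mm from this point; a steel strap closes the inner end, 36 mm away.
- media_1: Ceramic deburring media: a white cylinder 21 mm in diameter and 18 mm high, 20 g, standing on a deck bar. Origin: centre of its lower face, z along its axis. One of eight alike.
- media_2: Ceramic deburring media: a white cylinder 21 mm in diameter and 18 mm high, 20 g, standing on a deck bar. Origin: centre of its lower face, z along its axis. One of eight alike.
- media_3: Ceramic deburring media: a white cylinder 21 mm in diameter and 18 mm high, 20 g, standing on a deck bar. Origin: centre of its lower face, z along its axis. One of eight alike.
- media_4: Ceramic deburring media: a white cylinder 21 mm in diameter and 18 mm high, 20 g, standing on a deck bar. Origin: centre of its lower face, z along its axis. One of eight alike.
- media_5: Ceramic deburring media: a white cylinder 21 mm in diameter and 18 mm high, 20 g, standing on a deck bar. Origin: centre of its lower face, z along its axis. One of eight alike.
- media_6: Ceramic deburring media: a white cylinder 21 mm in diameter and 18 mm high, 20 g, standing on a deck bar. Origin: centre of its lower face, z along its axis. One of eight alike.
- media_7: Ceramic deburring media: a white cylinder 21 mm in diameter and 18 mm high, 20 g, standing on a deck bar. Origin: centre of its lower face, z along its axis. One of eight alike.
- media_8: Ceramic deburring media: a white cylinder 21 mm in diameter and 18 mm high, 20 g, standing on a deck bar. Origin: centre of its lower face, z along its axis. One of eight alike.
- elbow_a: Grey plastic pipe elbow, 74 x 76 x 34 mm, lying flat on the deck; too thick to pass the slots. Origin: centre of its underside.
- elbow_b: Grey plastic pipe elbow, 77 x 79 x 35 mm, lying flat on the deck; too thick to pass the slots. Origin: centre of its underside.
- screwdriver: Screwdriver with a red handle, 196 mm, loose on the bench at the back right. Leave alone.
- tape_measure: Yellow tape measure, 87 x 38 x 60 mm, loose on the bench at the back left. Leave alone.

How it is judged (in metres and radians):
On the way, in this order (a step that is already met when the one before it is completed fails the run):
1. the drawer is fully home while all the media still lie on the deck (value of joint drawer below 0.004 m and z of each of media_1, media_2, media_3, media_4, media_5, media_6, media_7, media_8 in the frame of pan_centre above -0.004 m), for 0.2 s.
2. the stirrer's tip is down in the pan (z of stirrer_tip in the frame of pan_centre below 0.02 m and x of stirrer_tip in the frame of pan_centre between -0.115 and 0.115 m and y of stirrer_tip in the frame of pan_centre between -0.095 and 0.095 m), for 0.1 s.
3. all eight media pieces are in the drawer (x of media_1 in the frame of drawer_floor between -0.118 and 0.118 m and y of media_1 in the frame of drawer_floor between -0.098 and 0.098 m and z of media_1 in the frame of drawer_floor between -0.005 and 0.046 m and x of media_2 in the frame of drawer_floor between -0.118 and 0.118 m and y of media_2 in the frame of drawer_floor between -0.098 and 0.098 m and z of media_2 in the frame of drawer_floor between -0.005 and 0.046 m and x of media_3 in the frame of drawer_floor between -0.118 and 0.118 m and y of media_3 in the frame of drawer_floor between -0.098 and 0.098 m and z of media_3 in the frame of drawer_floor between -0.005 and 0.046 m and x of media_4 in the frame of drawer_floor between -0.118 and 0.118 m and y of media_4 in the frame of drawer_floor between -0.098 and 0.098 m and z of media_4 in the frame of drawer_floor between -0.005 and 0.046 m and x of media_5 in the frame of drawer_floor between -0.118 and 0.118 m and y of media_5 in the frame of drawer_floor between -0.098 and 0.098 m and z of media_5 in the frame of drawer_floor between -0.005 and 0.046 m and x of media_6 in the frame of drawer_floor between -0.118 and 0.118 m and y of media_6 in the frame of drawer_floor between -0.098 and 0.098 m and z of media_6 in the frame of drawer_floor between -0.005 and 0.046 m and x of media_7 in the frame of drawer_floor between -0.118 and 0.118 m and y of media_7 in the frame of drawer_floor between -0.098 and 0.098 m and z of media_7 in the frame of drawer_floor between -0.005 and 0.046 m and x of media_8 in the frame of drawer_floor between -0.118 and 0.118 m and y of media_8 in the frame of drawer_floor between -0.098 and 0.098 m and z of media_8 in the frame of drawer_floor between -0.005 and 0.046 m), for 0.2 s.
At the end, for the whole second after the job is handed in: The drawer is home (within 4 mm), all eight media pieces lie in it, both elbows lie on the deck inside the pan, and the stirrer hangs still and upright (within 0.12 rad) in the fork with its collar resting on both prongs, within 22 mm of the seat point along them and 6 mm in height (all of step 3 and value of joint drawer below 0.004 m and x of elbow_a in the frame of pan_centre between -0.112 and 0.112 m and y of elbow_a in the frame of pan_centre between -0.092 and 0.092 m and z of elbow_a in the frame of pan_centre between -0.02 and 0.06 m and x of elbow_b in the frame of pan_centre between -0.112 and 0.112 m and y of elbow_b in the frame of pan_centre between -0.092 and 0.092 m and z of elbow_b in the frame of pan_centre between -0.02 and 0.06 m and horizontal distance between stirrer and fork_seat below 0.022 m and z of stirrer in the frame of fork_seat between -0.006 and 0.006 m and angle between stirrer's own z axis and vertical below 0.12 rad and linear speed of stirrer below 0.03 m/s); the robot touches nothing.
It fails at once if the fingers touch a media piece or an elbow (contact force between the fingers and media_1 above 0.5 N or contact force between the fingers and media_2 above 0.5 N or contact force between the fingers and media_3 above 0.5 N or contact force between the fingers and media_4 above 0.5 N or contact force between the fingers and media_5 above 0.5 N or contact force between the fingers and media_6 above 0.5 N or contact force between the fingers and media_7 above 0.5 N or contact force between the fingers and media_8 above 0.5 N or contact force between the fingers and elbow_a above 0.5 N or contact force between the fingers and elbow_b above 0.5 N).
It fails at once if the screwdriver or the tape measure is moved by more than 25 mm (distance of any of screwdriver, tape_measure from where it was at the start of the episode above 0.025 m).
It also fails if it takes over 66 s, if anything falls off the work surface, if the arm or the gripper's body presses on something with over 40 N, if the wrist force passes 120 N, or if a joint passes its speed limit or range.

### The arm

A 6-joint arm with a two-finger parallel gripper is mounted at the origin on a cart in front of the work surface, level with it; the furniture and walls round the work are solid. World frame = base frame: x ahead of the robot, y to its left, z up, the work surface at z = 0. Lengths are in m, angles in degrees, forces in N, time in s.
With the tool pointing down it reaches from about 0.325 to 0.775 m from the base axis. Payload 5.5 kg.
Tool frame: the origin (TCP) lies on the centre line of the jaws, within the pads' length; the fingertips stand 11 mm ahead of it and the grasp point (between the pads) lies 8 mm behind it (arm.tip_extent is the distance from the TCP to the fingertips, in m); z points along the fingers, y is the line along which they close (so a half turn about z gives the same grasp; the last joint's range is limited). The gripper opens to 88 mm and grips with 3 to 60 N. Pads are 20 mm wide; open, the fingers measure 115 mm over their backs; the gripper's body (75 mm by 178 mm) begins 61 mm behind the grasp point.
Start: joints at [71.293, 5.22, 70.514, -0, 104.267, -3.249], TCP at [0.16, 0.578, 0.234] pointing down, gripper open.
Joint ranges: [-164.24, 164.24], [-49.07, 125.15], [9.68, 141.18], [-86.29, 266.29], [3.28, 154.24], [-151.56, 151.56]. Speed limits (degrees/s): [147.25, 147.25, 172.46, 180, 180, 180].

### API

Orientations are given as a 3x3 rotation matrix whose columns are the frame's x, y, z axes.
In Python, from plant import get_state, grab_frame, get_calibration, arm gives the robot as it stands.
- The arm moves only by the shell command python3 -m pendant 'ROWS' [FORCE]. ROWS is JSON, a list of rows, each a list of 7 numbers: the shift along the tool's x, y, z in cm, then the turn, a rotation vector about the tool's x, y, z in degrees, then the closure, from -1 (fully open) to 1 (shut). A call has exactly 10 rows; each row is the pose to reach, as a shift and turn from the pose commanded when the call began, along the tool's axes at that moment; what a row does not reach only later rows make up. A row lasts 1/12 s, in which the tool goes at most 41.7 mm and 7.16 degrees, less where a joint would pass 70% of its speed; a pose out of reach is approached as far as the arm can. A call with a gripper value outside its range is refused whole. The fingers move at their own pace and stop on an object; FORCE is the grip in N (left out, the last holds). Time passes only in rows, so rows that repeat a pose let the fingers close, or fill a call up. It gives the time, the measured TCP pose, the force, the opening and the grip force at its end, in the units of the state.
- get_state(): the state, without advancing time (a new reading comes with each control period).
- grab_frame(name): name is "scene" or "top" or "wrist"; returns (picture, depth): 480x640x3 uint8, blue, green, red; 480x640 float32, m along the optical axis (not along the pixel's ray), 0 where there is no reading.
- get_calibration(name): a dict with "mtx" (3x3 intrinsics, pixels), "position" and "attitude" of the camera in the world. Camera axes: x right, y up, looking along -z (the intrinsics and any distortion apply to the point x, -y, -z); pixel columns grow to the right and rows downward; lengths in m; the calibration is good to about 2 mm. A picture is of the moment at which its call begins: read the wrist's pose just before it. get_calibration takes no time and is no camera call; for the wrist camera it gives the pose at the moment of the call.
- arm.close_job(): hands the job in; it is judged then, once.
The state is a dict: "time": time; "joint_positions": joint angles; "qvel": joint speeds; "tau": joint torques, N m; "tool_pos": TCP position; "tool_rot": TCP orientation; "wrist_force": force on the tool from outside, world axes, zero at the start; "wrist_torque": the same for the moment, N m; "width": finger opening in m; "grip_force": force on a finger pad.
Only numpy, scipy, OpenCV 4.12 (cv2) and the standard library are available. Lean on these libraries where they do the work, as an engineer would, in place of code of your own. Each camera call takes 0.05 s, during which the arm holds its last target. There are 200 camera calls.

## Working session

There is one attempt and no reset: what is moved stays moved. The work goes in short steps, Python scripts to look and compute and a shell command to move; the robot and the scene stay as the last step left them, time stands still between calls to the robot, and variables do not carry over. Pictures are saved under pics/ and viewed, at most 12 in all, crops included, and the job is handed in when it is done.

```bash
ls; mkdir -p pics
cat > h.py <<'E'
import numpy as np,cv2
from plant import get_state,grab_frame,get_calibration,arm
def pts(name):
    c=get_calibration(name); im,d=grab_frame(name)
    K=np.array(c["mtx"]);R=np.array(c["attitude"]);p=np.array(c["position"])
    if R.shape!=(3,3): print("att",R)
    v,u=np.mgrid[0:480,0:640]
    X=np.stack([(u-K[0,2])/K[0,0]*d,-(v-K[1,2])/K[1,1]*d,-d],-1)
    W=X@R.T+p; W[d==0]=np.nan
    return im,d,W,c
E
python3 - <<'E'
from h import *
s=get_state();print(s['time'],s['tool_pos'],np.round(s['tool_rot'],3))
for n in("scene","top"):
    im,d,W,c=pts(n);cv2.imwrite(f'pics/{n}0.png',im);np.save(n+'0.npy',W);print({k:np.round(v,4).tolist() if not isinstance(v,str) else v for k,v in c.items()})
E
```

```text
pics
0.0 [0.15983017 0.57804669 0.23257199] [[-0.964  0.267 -0.001]
 [ 0.267  0.964 -0.002]
 [ 0.    -0.002 -1.   ]]
{'mtx': [[495.9393, 0.0, 322.4788], [0.0, 495.9393, 245.2949], [0.0, 0.0, 1.0]], 'position': [0.1429, 0.3167, 0.808], 'attitude': [[-0.6012, 0.6036, -0.5236], [-0.7991, -0.4597, 0.3875], [-0.0068, 0.6514, 0.7587]]}
{'mtx': [[546.0112, 0.0, 327.5453], [0.0, 546.0112, 246.5608], [0.0, 0.0, 1.0]], 'position': [0.4675, -0.0119, 1.2697], 'attitude': [[-0.0235, 0.9909, -0.1322], [-0.9997, -0.0237, 0.0003], [-0.0029, 0.1322, 0.9912]]}
```

View pics/top0.png

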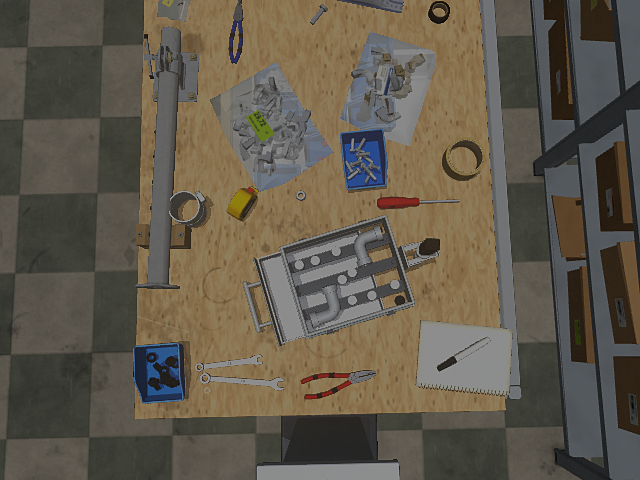

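View pics/scene0.png

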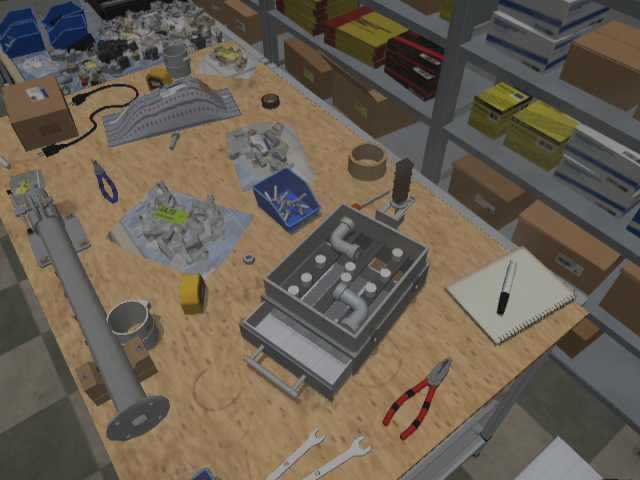

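The top view shows the separator centred near (345,275), drawer handle at (255,305), stirrer handle at (428,245), elbows at (370,245) and (325,305), and white media tops on the bars. Now I'll measure them.

```bash
cat >> h.py <<'E'
def crop(im,W,n):
    cv2.imwrite(n,cv2.resize(im,None,fx=4,fy=4,interpolation=cv2.INTER_CUBIC))
E
python3 - <<'E'
from h import *
im,d,W,c=pts("top")
box=np.zeros((480,640),bool);box[205:350,235:450]=1
m=box&(abs(W[...,2]-0.118)<.005)
# rim only: component
n,l,st,ce=cv2.connectedComponentsWithStats(cv2.dilate(m.astype(np.uint8),np.ones((3,3))))
for i in range(1,n):
    if st[i,4]>40: print(st[i],ce[i])
i=1+np.argmax(st[1:,4]);P=W[m&(l==i)]
r=cv2.minAreaRect(P[:,:2].astype(np.float32));print("rim",r,P[:,2].mean())
for nm,zlo,zhi in(("handle",.02,.045),("stir",.18,.25)):
    mm=box&(W[...,2]>zlo)&(W[...,2]<zhi)
    if nm=="handle": mm[:, 275:]=0
    Q=W[mm];print(nm,len(Q),Q.min(0),Q.max(0),np.median(Q,0),cv2.minAreaRect(Q[:,:2].astype(np.float32)))
cv2.imwrite('pics/c1.png',cv2.resize(im[210:350,240:440],None,fx=4,fy=4,interpolation=cv2.INTER_CUBIC))
np.save('W0.npy',W);cv2.imwrite('t0.png',im)
E
```

```text
[ 279  214  140  124 2285] [349.41269147 274.83282276]
rim ((0.5655001401901245, -0.06540079414844513), (0.19950735569000244, 0.2686140835285187), 15.689767837524414) 0.11675673921095557
handle 554 [0.44320496 0.11004948 0.02000929] [0.73596853 0.19974962 0.04495808] [0.52616859 0.1537839  0.03494753] ((0.59064781665802, 0.14675351977348328), (0.29265114665031433, 0.07864587008953094), 6.587913990020752)
stir 240 [ 0.59469486 -0.22696819  0.18154889] [ 0.61860872 -0.19895814  0.23524544] [ 0.60447482 -0.21107639  0.22952915] ((0.6067526936531067, -0.21305419504642487), (0.028000276535749435, 0.023004503920674324), 86.66138458251953)
```

View pics/c1.png

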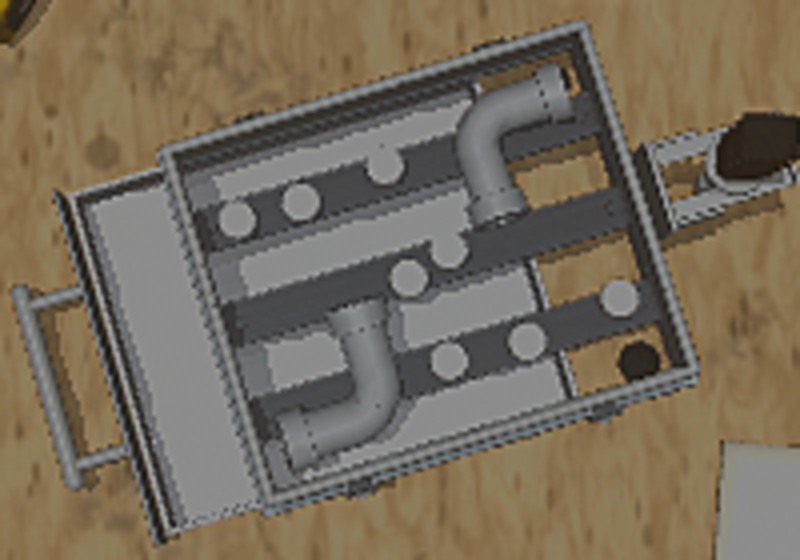

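The crop shows the pan with 3 media on the back bar, 2 on the middle and 3 on the front. The front elbow is at about (345,390) and the back one at (510,145). The pan corners are at (163,153), (583,25), (693,375), (270,505).

```bash
cat >> h.py <<'E'
def ray(c,uv,z):
    K=np.array(c["mtx"]);R=np.array(c["attitude"]);p=np.array(c["position"])
    uv=np.atleast_2d(np.asarray(uv,float))
    D=np.c_[(uv[:,0]-K[0,2])/K[0,0],-(uv[:,1]-K[1,2])/K[1,1],-np.ones(len(uv))]@R.T
    return p+D*((z-p[2])/D[:,2])[:,None]
def cp(q): return (np.asarray(q,float)+.5)/4-.5+[240,210]
E
python3 - <<'E'
from h import *
c=get_calibration("top")
C=ray(c,cp([(163,153),(583,25),(693,375),(270,505)]),.118)[:,:2]
print(C,np.linalg.norm(np.diff(C,axis=0),axis=1))
o=C.mean(0);ex=(C[1]+C[2]-C[0]-C[3]);ex/=np.linalg.norm(ex);ey=C[0]+C[1]-C[2]-C[3];ey/=np.linalg.norm(ey)
print(o,ex,ey,ex@ey)
t=np.arctan2(ex[1],ex[0])+np.arctan2(-ey[0],ey[1]);t/=2
ex=np.array([np.cos(t),np.sin(t)]);ey=np.array([-ex[1],ex[0]])
np.savez('sep.npz',o=o,ex=ex,ey=ey);print(np.degrees(t),ex)
loc=lambda P:np.round(np.c_[(P[:,:2]-o)@ex,(P[:,:2]-o)@ey]*1000,1).tolist()
print("media",loc(ray(c,cp([(237,218),(301,202),(385,165),(409,278),(449,250),(450,360),(527,342),(620,298)]),.09)))
H=ray(c,cp([(20,290),(75,483)]),.037);print("handle",loc(H),H)
print("bars",loc(ray(c,cp([(205,228),(612,110),(235,320),(625,205),(255,405),(645,295)]),.072)))
print("elbA tips",loc(ray(c,cp([(570,80),(495,215),(465,130),(590,100)]),.089)))
print("elbB tips",loc(ray(c,cp([(360,315),(285,460),(395,385),(330,315),(390,320),(330,465)]),.089)))
print("fork px",loc(ray(c,cp([(650,150),(670,228),(797,180)]),.135)))
# scene stirrer: dark blob top
W=np.load('scene0.npy')
im=cv2.imread('pics/scene0.png');z=W[150:215,385:420]
m=(z[...,2]>.15)&(z[...,2]<.225);Q=z[m];print(len(Q),loc(Q.mean(0)[None]),cv2.minAreaRect(Q[:,:2].astype(np.float32)))
np.savetxt('st.txt',np.round(np.array(loc(Q[(Q[:,2]>.18)&(Q[:,2]<.21)])),1)[::12],fmt='%.1f');print(open('st.txt').read())
Wt=np.load('W0.npy');Q=Wt[205:350,400:450].reshape(-1,3);Q=Q[(Q[:,2]>.222)&(Q[:,2]<.25)];print("top",loc(Q.mean(0)[None]),np.ptp(np.array(loc(Q)),axis=0))
s=get_state();R=np.array(s['tool_rot']);
ty=np.arctan2(R[1,1],R[0,1]);print("turn about toolz to y=ey",np.degrees(ty-np.arctan2(ey[1],ey[0])))
E
```

```text
[[ 0.62067802  0.08821342]
 [ 0.68448151 -0.13766916]
 [ 0.49661885 -0.18833626]
 [ 0.43450225  0.03472961]] [0.23472074 0.19457527 0.23155313]
[ 0.55907016 -0.0507656 ] [ 0.27005651 -0.96284447] [0.96335078 0.26824479] 0.001881143062400386
-74.38626110371533 [ 0.26915077 -0.96309806]
media [[-90.2, 55.1], [-54.4, 53.3], [-4.9, 59.4], [-10.5, -3.3], [14.7, 4.9], [-2.5, -51.9], [40.1, -54.8], [95.2, -46.8]]
handle [[-220.3, 57.7], [-220.3, -55.0]] [[0.55534867 0.17695286 0.037     ]
 [0.44685185 0.14661366 0.037     ]]
bars [[-109.0, 57.0], [125.4, 54.1], [-107.7, 3.7], [116.0, 1.6], [-110.4, -43.8], [111.2, -48.8]]
elbA tips [[105.8, 74.7], [44.3, 15.9], [42.6, 65.1], [112.9, 61.0]]
elbB tips [[-41.7, -14.6], [-102.7, -77.0], [-34.7, -56.0], [-57.2, -9.9], [-27.0, -21.9], [-80.4, -86.6]]
fork px [[128.1, 21.2], [125.3, -20.9], [196.6, -16.3]]
497 [[159.9, -0.3]] ((0.6017362475395203, -0.20622628927230835), (0.032511744648218155, 0.019731266424059868), 47.401206970214844)
161.9 16.8
159.3 14.7
155.2 8.4
154.9 5.9
158.6 13.5
166.4 -6.6
158.1 -3.0
153.5 4.4
158.2 14.5
163.2 -7.1
154.2 -1.8
156.9 9.2
172.1 -7.6
158.2 -4.5
153.1 -1.3
153.2 2.5
154.2 2.7
157.7 -2.0

top [[169.0, 2.2]] [31.4 28.8]
turn about toolz to y=ey 58.92646830702729
```

```bash
cat > d.py <<'E'
# usage: d.py sx sy z [yaw of tool y in sep frame, 90=ey]  (mm, deg) -> shift in tool axes (cm) and turn about tool z
import sys
from h import *
def rel(t,pr=True):
    S=np.load('sep.npz');s=get_state();R=np.array(s['tool_rot']);p=np.array(s['tool_pos'])
    l=np.array([(p[:2]-S['o'])@S['ex'],(p[:2]-S['o'])@S['ey']])*1000
    yaw=np.degrees(np.arctan2(R[1,1],R[0,1])-np.arctan2(S['ex'][1],S['ex'][0]))
    print('t',round(s['time'],2),'at',np.round(l,1),round(p[2]*1000,1),'yaw',round(yaw,1),'tilt',np.round(R[:2,2],3),'F',np.round(s['wrist_force'],1),'w',round(s['width']*1000,1),'g',round(s['grip_force'],1))
    if len(t)>2:
        w=S['o']+S['ex']*t[0]/1000+S['ey']*t[1]/1000
        print('shift',np.round(R.T@(np.r_[w,t[2]/1000]-p)*100,2),'turn',round((yaw-t[3]+180)%360-180,1) if len(t)>3 else '')
if __name__=='__main__': rel([float(a) for a in sys.argv[1:]])
E
python3 d.py -255 1 31 90
python3 -m pendant '[[-42.2,-28.1,0,0,0,59,1],[-42.2,-28.1,0,0,0,59,1],[-42.2,-28.1,0,0,0,59,1],[-42.2,-28.1,0,0,0,59,1],[-42.2,-28.1,0,0,0,59,1],[-42.2,-28.1,0,0,0,59,1],[-42.2,-28.1,0,0,0,59,1],[-42.2,-28.1,0,0,0,59,1],[-42.2,-28.1,0,0,0,59,1],[-42.2,-28.1,0,0,0,59,1]]' 40
python3 d.py -255 1 31 90
```

```text
t 0.15 at [-713.1 -215.2] 232.8 yaw 148.9 tilt [-0.    -0.001] F [0.4 0.2 0.7] w 87.8 g 0.0
shift [-42.16 -28.05  20.22] turn 58.9
time: 0.98
tool_pos: [0.4335, 0.2614, 0.2335]
tool_rot: [[-0.266, 0.964, 0.0], [0.964, 0.266, 0.0], [0.0, 0.0, -1.0]]
wrist_force: [0.9, 0.9, -0.7]
width: 0.0244
grip_force: 0.0
t 0.98 at [-334.5  -36.9] 233.5 yaw 89.8 tilt [0. 0.] F [ 0.9  0.9 -0.7] w 24.4 g 0.0
shift [-7.94  3.82 20.25] turn -0.2
```

```bash
python3 -m pendant '[[-3.5,1.6,2,0,0,0,1],[-6,3,5,0,0,0,1],[-7.9,3.8,9,0,0,0,1],[-7.9,3.8,13,0,0,0,1],[-7.9,3.8,17,0,0,0,1],[-7.9,3.8,20,0,0,0,1],[-7.9,3.8,20.2,0,0,0,1],[-7.9,3.8,20.2,0,0,0,1],[-7.9,3.8,20.2,0,0,0,1],[-7.9,3.8,20.2,0,0,0,1]]'
python3 d.py -255 1 31 90
```

```text
time: 1.82
tool_pos: [0.4922, 0.1981, 0.035]
tool_rot: [[-0.268, 0.963, 0.005], [0.963, 0.268, 0.002], [0.0, 0.005, -1.0]]
wrist_force: [0.0, -0.4, 0.3]
width: 0.0005
grip_force: 0.0
t 1.82 at [-257.7    2.6] 35.0 yaw 89.9 tilt [0.005 0.002] F [ 0.  -0.4  0.3] w 0.5 g 0.0
shift [-0.27 -0.16  0.4 ] turn -0.1
```

```bash
python3 -m pendant '[[-1,0,0.4,0,0,0,1],[-2,0,0.4,0,0,0,1],[-3,0,0.4,0,0,0,1],[-4,0,0.4,0,0,0,1],[-5,0,0.4,0,0,0,1],[-6,0,0.4,0,0,0,1],[-6.6,0,0.4,0,0,0,1],[-7.2,0,0.4,0,0,0,1],[-7.5,0,0.4,0,0,0,1],[-7.5,0,0.4,0,0,0,1]]'
python3 d.py -180 1 31 90
python3 - <<'E'
from h import *
im,d,W,c=pts("top");cv2.imwrite('pics/d1.png',cv2.resize(im[205:355,215:445],None,fx=3,fy=3,interpolation=cv2.INTER_CUBIC))
E
```

```text
time: 2.65
tool_pos: [0.5105, 0.1241, 0.0274]
tool_rot: [[-0.267, 0.964, -0.001], [0.964, 0.267, -0.001], [-0.001, -0.001, -1.0]]
wrist_force: [0.2, 0.6, 0.6]
width: 0.0003
grip_force: 0.0
t 2.65 at [-181.5    0.3] 27.4 yaw 89.9 tilt [-0.001 -0.001] F [0.2 0.6 0.6] w 0.3 g 0.0
shift [-0.15  0.07 -0.36] turn -0.1
```

View pics/d1.png

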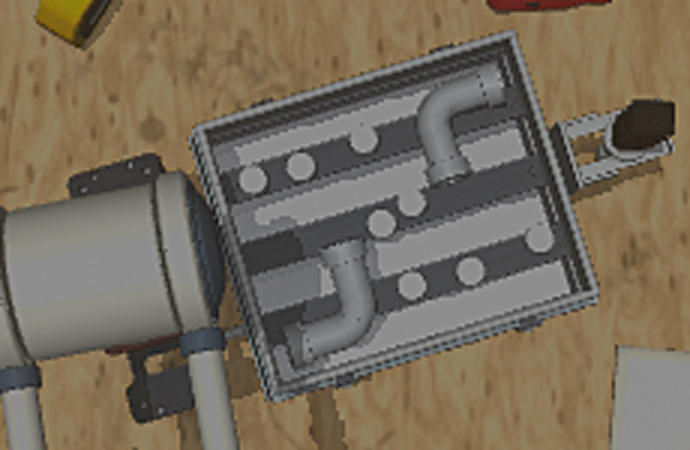

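The drawer is nearly home and all the media are still on the bars. I'll finish the push gently.

```bash
python3 -m pendant '[[-0.1,0,0,0,0,0,1],[-0.2,0,0,0,0,0,1],[-0.3,0,0,0,0,0,1],[-0.35,0,0,0,0,0,1],[-0.4,0,0,0,0,0,1],[-0.45,0,0,0,0,0,1],[-0.5,0,0,0,0,0,1],[-0.5,0,0,0,0,0,1],[-0.5,0,0,0,0,0,1],[-0.5,0,0,0,0,0,1]]' | grep force
python3 d.py -175 1 31 90
```

```text
wrist_force: [-2.5, 5.2, -1.3]
grip_force: 3.2
t 3.53 at [-178.9    0.3] 27.3 yaw 90.0 tilt [-0.001  0.002] F [-2.5  5.2 -1.3] w 0.2 g 3.2
shift [-0.39  0.07 -0.37] turn -0.0
```

```bash
python3 -m pendant '[[-0.1,0,0,0,0,0,1],[-0.2,0,0,0,0,0,1],[-0.3,0,0,0,0,0,1],[-0.4,0,0,0,0,0,1],[-0.4,0,0,0,0,0,1],[-0.4,0,0,0,0,0,1],[-0.4,0,0,0,0,0,1],[-0.4,0,0,0,0,0,1],[-0.4,0,0,0,0,0,1],[-0.4,0,0,0,0,0,1]]' | grep force
python3 d.py -175 1 31 90
```

```text
wrist_force: [-5.2, 18.6, -0.2]
grip_force: 9.6
t 4.37 at [-178.6    0.3] 27.4 yaw 90.1 tilt [-0.003  0.009] F [-5.2 18.6 -0.2] w 0.0 g 9.6
shift [-0.36  0.07 -0.36] turn 0.1
```

```bash
python3 -m pendant '[[2,0,-1,0,0,0,1],[4,0,-2,0,0,0,1],[4.5,0,-6,0,0,0,0],[4.5,0,-10,0,0,0,-1],[4.5,0,-14,0,0,0,-1],[4.5,0,-18,0,0,0,-1],[4.5,0,-22,0,0,0,-1],[4.5,0,-24,0,0,0,-1],[1,0,-25,0,0,0,-1],[-3,0,-25,0,0,0,-1]]' | grep force
python3 d.py 169 2 275 61
python3 - <<'E'
from h import *
W=np.load('scene0.npy');S=np.load('sep.npz')
z=W[150:215,385:425].reshape(-1,3);z=z[(z[:,2]>.15)&(z[:,2]<.225)]
L=np.c_[(z[:,:2]-S['o'])@S['ex'],(z[:,:2]-S['o'])@S['ey']]*1000
A=L[(L[:,1]>2)&(L[:,1]<14)];B=L[(L[:,0]>160)&(L[:,0]<175)&(L[:,1]<0)]
for Q in(A,B):
    v=cv2.fitLine(Q.astype(np.float32),cv2.DIST_HUBER,0,.01,.01).ravel();print(len(Q),v,np.degrees(np.arctan2(v[1],v[0])))
E
```

```text
wrist_force: [-0.2, -0.3, 0.3]
grip_force: 0.0
t 5.2 at [-143.9    1.6] 282.3 yaw 90.2 tilt [0.008 0.   ] F [-0.2 -0.3  0.3] w 50.3 g 0.0
shift [-31.29  -0.06   0.78] turn 29.2
148 [  0.35814127   0.9336674  155.47903      7.7281685 ] 69.01391
170 [  0.9525993   -0.30422786 166.88895     -7.237969  ] -17.711716
```

```bash
python3 -m pendant '[[-4,0,0,0,0,0,-1],[-8,0,0,0,0,5,-1],[-12,0,0,0,0,10,-1],[-16,0,0,0,0,15,-1],[-20,0,0,0,0,20,-1],[-24,0,0,0,0,22,-1],[-27.5,0,0,0,0,22,-1],[-30,0,0,0,0,22,-1],[-30.4,0,0,0,0,22,-1],[-30.4,0,0,0,0,22,-1]]' | grep force
python3 d.py 169 2 275 68
python3 - <<'E'
from h import *
c=get_calibration('wrist');print({k:np.round(v,3).tolist() for k,v in c.items()})
im,d=grab_frame('wrist');cv2.imwrite('pics/w1.png',im)
i2,d=grab_frame('scene');cv2.imwrite('pics/s1.png',i2)
E
```

```text
wrist_force: [0.9, 0.4, -0.3]
grip_force: 0.0
t 6.03 at [162.5  -0.5] 276.8 yaw 67.8 tilt [-0.001 -0.   ] F [ 0.9  0.4 -0.3] w 87.8 g 0.0
shift [-0.51  0.48  0.18] turn -0.2
{'mtx': [[368.669, 0.0, 329.102], [0.0, 368.669, 238.915], [0.0, 0.0, 1.0]], 'position': [0.612, -0.127, 0.428], 'attitude': [[0.993, 0.11, 0.035], [-0.115, 0.949, 0.293], [-0.001, -0.296, 0.955]]}
```

View pics/w1.png

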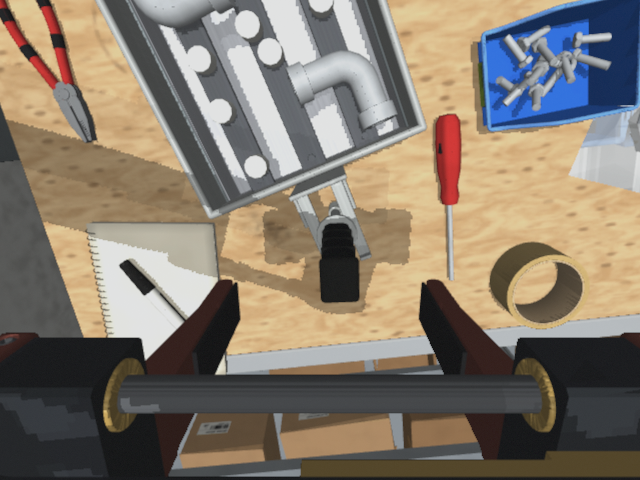

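The wrist view shows the stirrer's handle top centred near (339,280), square to the jaws.

Run:
```python
from h import *
S=np.load('sep.npz');c=get_calibration('wrist')
P=ray(c,[(339.5,279.5)],.232)[0];l=[(P[:2]-S['o'])@S['ex']*1000,(P[:2]-S['o'])@S['ey']*1000];print(P,l)
import d;d.rel([l[0],l[1],186])
```

```text
[ 0.60833835 -0.20993722  0.232     ] [np.float64(166.55844828893487), np.float64(4.608937081009665)]
t 6.13 at [160.1   0.2] 277.8 yaw 67.9 tilt [0. 0.] F [ 0.4 -0.7  0. ] w 87.9 g 0.0
shift [-0.44  0.65  9.18] turn
```

```bash
python3 -m pendant '[[-0.5,0.6,1,0,0,0,-1],[-0.5,0.6,3,0,0,0,-1],[-0.5,0.6,5,0,0,0,-1],[-0.5,0.6,7,0,0,0,-1],[-0.5,0.6,8.5,0,0,0,-1],[-0.5,0.6,9.1,0,0,0,-1],[-0.5,0.6,9.1,0,0,0,0],[-0.5,0.6,9.1,0,0,0,1],[-0.5,0.6,9.1,0,0,0,1],[-0.5,0.6,9.1,0,0,0,1]]' 45| grep force
python3 d.py 167 4 186
python3 -m pendant '[[0,0,0,0,0,0,1],[0,0,0,0,0,0,1],[0,0,0,0,0,0,1],[0,0,0,0,0,0,1],[0,0,0,0,0,0,1],[0,0,0,0,0,0,1],[0,0,0,0,0,0,1],[0,0,0,0,0,0,1],[0,0,0,0,0,0,1],[0,0,0,0,0,0,1]]' | grep force
python3 d.py 167 4 186
```

```text
wrist_force: [0.7, 0.6, -0.5]
grip_force: 0.0
t 6.97 at [167.6   4.4] 188.5 yaw 67.9 tilt [ 0.003 -0.001] F [ 0.7  0.6 -0.5] w 64.8 g 0.0
shift [ 0.04 -0.06  0.25] turn 
wrist_force: [-1.1, 0.9, 0.7]
grip_force: 44.7
t 7.8 at [167.4   3.8] 186.6 yaw 67.9 tilt [-0.  0.] F [-1.1  0.9  0.7] w 22.6 g 44.7
shift [0.05 0.   0.06] turn
```

```bash
python3 -m pendant '[[0,0,-0.8,0,0,0,1],[0,0,-1.6,0,0,0,1],[-1,0.4,-1.6,0,0,0,1],[-2.4,1,-1.6,0,0,0,1],[-3.8,1.5,-1.6,0,0,0,1],[-4.2,1.7,-2,0,0,0,1],[-4.2,1.7,-5,0,0,0,1],[-4.2,1.7,-9,0,0,0,1],[-4.2,1.7,-12,0,0,0,1],[-4.2,1.7,-12.5,0,0,0,1]]' | grep force
python3 d.py -90 82 311 90
python3 - <<'E'
from h import *
im,d=grab_frame('scene');cv2.imwrite('pics/s2.png',cv2.resize(im[60:340,200:500],None,fx=2,fy=2))
E
```

```text
wrist_force: [-0.6, 0.1, -0.0]
grip_force: 44.7
t 8.63 at [213.4   4.2] 320.0 yaw 67.9 tilt [ 0.01  -0.005] F [-0.6  0.1 -0. ] w 22.1 g 44.7
shift [31.04 -4.21  0.74] turn -22.1
```

View pics/s2.png

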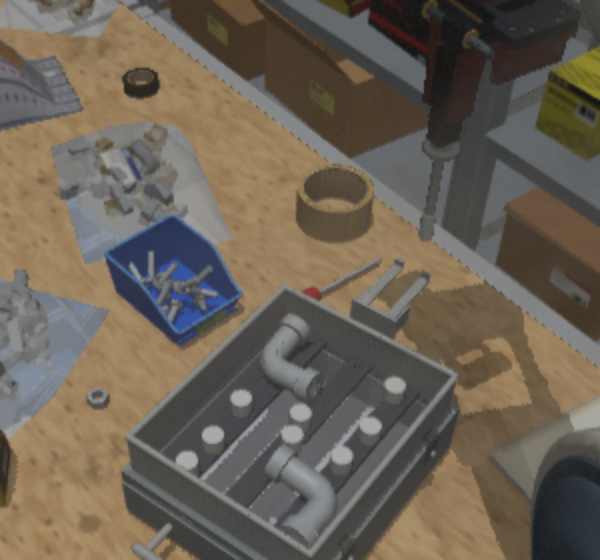

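The stirrer is out of the fork and held upright, and all eight media are visible on the bars. Next I'll move over the pan.

```bash
python3 -m pendant '[[4,-0.6,0,0,0,-3,1],[8,-1.2,0,0,0,-6,1],[12,-1.8,0,0,0,-9,1],[16,-2.4,0,0,0,-12,1],[20,-3,0,0,0,-15,1],[24,-3.6,0,0,0,-18,1],[28,-4,0,0,0,-21,1],[30.2,-4.2,0,0,0,-22,1],[31,-4.2,0,0,0,-22,1],[31,-4.2,0,0,0,-22,1]]' | grep force
python3 d.py -90 82 238 90
python3 - <<'E'
from h import *
S=np.load('sep.npz')
im,d,W,c=pts('scene');cv2.imwrite('pics/s3.png',cv2.resize(im[150:380,200:460],None,fx=3,fy=3))
# tip: low points of tool near expected pose
L=np.c_[(W.reshape(-1,3)[:,:2]-S['o'])@S['ex'],(W.reshape(-1,3)[:,:2]-S['o'])@S['ey']]*1000
z=W[...,2].ravel()*1000
for a,b in((150,165),(165,180),(180,200),(205,225),(240,250),(250,265),(265,280)):
    m=(z>a)&(z<b)&(np.hypot(L[:,0]+90,L[:,1]-82)<35)
    if m.sum():print(a,m.sum(),np.median(L[m],0),z[m].min())
E
```

```text
wrist_force: [0.8, -0.1, -1.8]
grip_force: 45.0
t 9.52 at [-92.4  81.7] 309.6 yaw 90.1 tilt [-0.003  0.   ] F [ 0.8 -0.1 -1.8] w 22.2 g 45.0
shift [-0.24  0.05  7.16] turn 0.1
150 38 [-95.50838157  75.88047839] 151.26951274055034
165 49 [-95.78178901  76.43876022] 165.0480481534796
180 65 [-94.10024145  77.68737704] 180.15745056317257
205 51 [-94.17703643  77.54022623] 205.14706874589672
240 3 [-94.82451864  78.37471373] 240.08934339543308
250 176 [-98.77127408  73.31733519] 253.28553519564002
265 113 [-99.96623494  72.53500525] 265.0308912647622
```

View pics/s3.png

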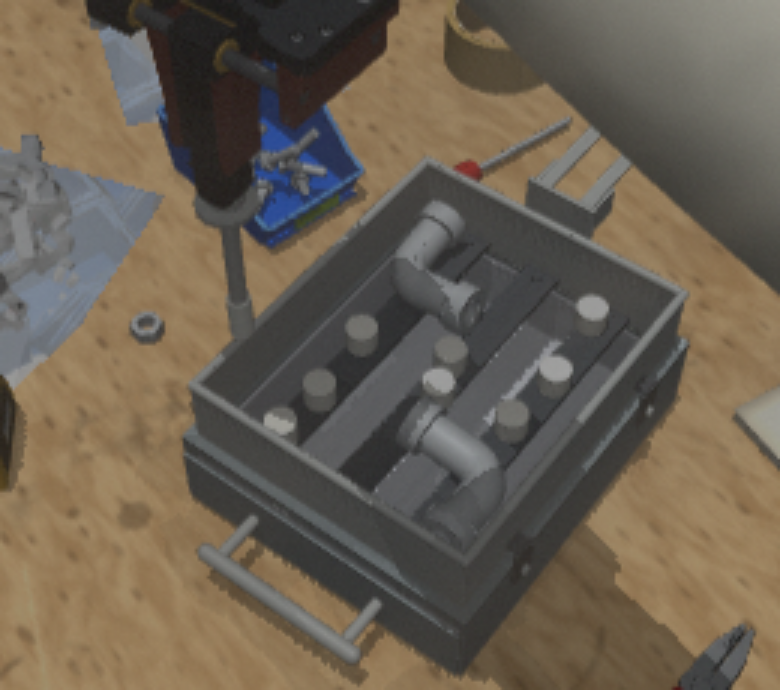

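The tip hangs true under the gripper over the back-left slot. I'll lower it and push media 1 forward.

```bash
python3 -m pendant '[[-0.2,0,2.5,0,0,0,1],[-0.2,0,5,0,0,0,1],[-0.2,0,6.8,0,0,0,1],[-0.2,0,7.1,0,0,0,1],[-0.2,-0.8,7.1,0,0,0,1],[-0.2,-1.6,7.1,0,0,0,1],[-0.2,-2.4,7.1,0,0,0,1],[-0.2,-3.2,7.1,0,0,0,1],[-0.2,-4,7.1,0,0,0,1],[-0.2,-4,7.1,0,0,0,1]]' | grep force
python3 d.py -54 82 238 90
```

```text
wrist_force: [0.5, -0.1, -2.5]
grip_force: 45.0
t 10.4 at [-88.2  40.2] 242.4 yaw 89.9 tilt [ 0.002 -0.   ] F [ 0.5 -0.1 -2.5] w 22.3 g 45.0
shift [-3.41  4.18  0.45] turn -0.1
```

```bash
python3 -m pendant '[[0,2,0.3,0,0,0,1],[0,4.2,0.3,0,0,0,1],[-1.8,4.2,0.3,0,0,0,1],[-3.4,4.2,0.3,0,0,0,1],[-3.4,3.3,0.3,0,0,0,1],[-3.4,2.4,0.3,0,0,0,1],[-3.4,1.6,0.3,0,0,0,1],[-3.4,0.8,0.3,0,0,0,1],[-3.4,0,0.3,0,0,0,1],[-3.4,0,0.3,0,0,0,1]]' | grep force
python3 d.py -5 82 238 90
python3 - <<'E'
from h import *
im,d=grab_frame('scene');cv2.imwrite('pics/s4.png',cv2.resize(im[150:380,200:460],None,fx=3,fy=3))
E
```

```text
wrist_force: [-0.3, 1.0, -2.3]
grip_force: 45.0
t 11.23 at [-54.2  40.1] 238.5 yaw 89.9 tilt [ 0.001 -0.   ] F [-0.3  1.  -2.3] w 22.7 g 45.0
shift [-4.91  4.2   0.05] turn -0.1
```

View pics/s4.png

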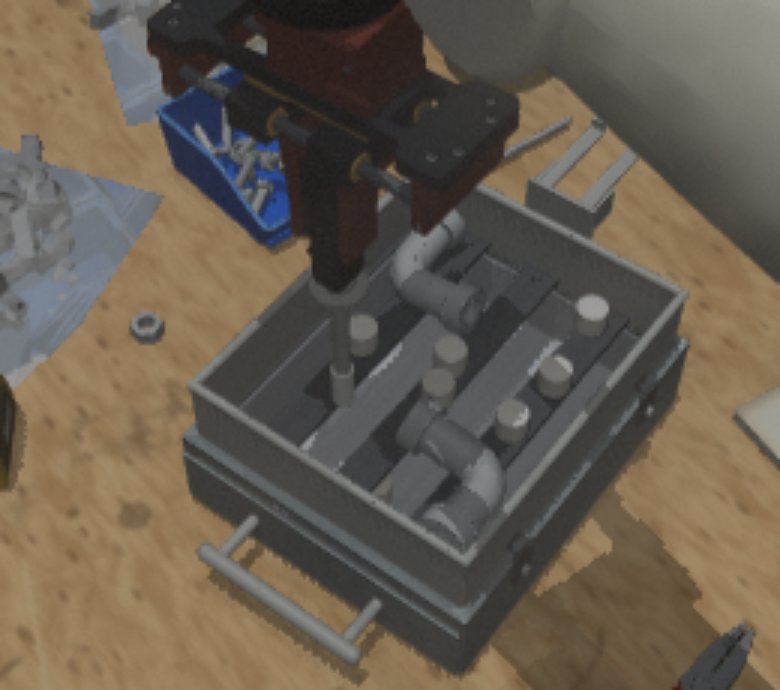

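Media 1 and 2 have dropped, and one shows in the drawer at (385,490). Next is media 3, then media 5 from the same slot.

```bash
python3 -m pendant '[[0,2,0,0,0,0,1],[0,4.3,0,0,0,0,1],[-2,4.3,0,0,0,0,1],[-4,4.3,0,0,0,0,1],[-4.9,4.3,0,0,0,0,1],[-4.9,3.2,0,0,0,0,1],[-4.9,2.2,0,0,0,0,1],[-4.9,1.2,0,0,0,0,1],[-4.9,0.2,0,0,0,0,1],[-4.9,0,0,0,0,0,1]]' | grep force
python3 -m pendant '[[0,0,0,0,0,0,1],[0,-0.6,0,0,0,0,1],[0,-1,0,0,0,0,1],[-1,-1,0,0,0,0,1],[-1.9,-1,0,0,0,0,1],[-1.9,-1.8,0,0,0,0,1],[-1.9,-2.8,0,0,0,0,1],[-1.9,-3.8,0,0,0,0,1],[-1.9,-4.8,0,0,0,0,1],[-1.9,-5.3,0,0,0,0,1]]' | grep force
python3 d.py -10 -27 238 90
```

```text
wrist_force: [-0.2, 0.2, -1.6]
grip_force: 45.0
wrist_force: [0.9, -0.1, -1.0]
grip_force: 45.0
t 12.95 at [ 14.  -12.9] 237.8 yaw 89.9 tilt [-0. -0.] F [ 0.9 -0.1 -1. ] w 22.8 g 45.0
shift [ 2.39 -1.42 -0.02] turn -0.1
```

```bash
python3 -m pendant '[[0,0,-1.5,0,0,0,1],[0,0,-3.2,0,0,0,1],[1.2,-0.7,-3.2,0,0,0,1],[2.3,-1.4,-3.2,0,0,0,1],[2.3,-1.4,-3.2,0,0,0,1],[2.3,-1.4,-3.2,0,0,0,1],[2.3,-1.4,-3.2,0,0,0,1],[2.3,-1.4,-3.2,0,0,0,1],[2.3,-1.4,-3.2,0,0,0,1],[2.3,-1.4,-3.2,0,0,0,1]]' | grep force
python3 d.py -10 -27 238 90
python3 - <<'E'
from h import *
im,d=grab_frame('scene');cv2.imwrite('pics/s5.png',cv2.resize(im[150:380,200:460],None,fx=3,fy=3))
E
```

```text
wrist_force: [0.1, -0.3, -1.4]
grip_force: 45.0
t 13.78 at [ -9.1 -25.7] 269.3 yaw 89.9 tilt [-0.001  0.   ] F [ 0.1 -0.3 -1.4] w 22.4 g 45.0
shift [ 0.09 -0.13  3.13] turn -0.1
```

View pics/s5.png

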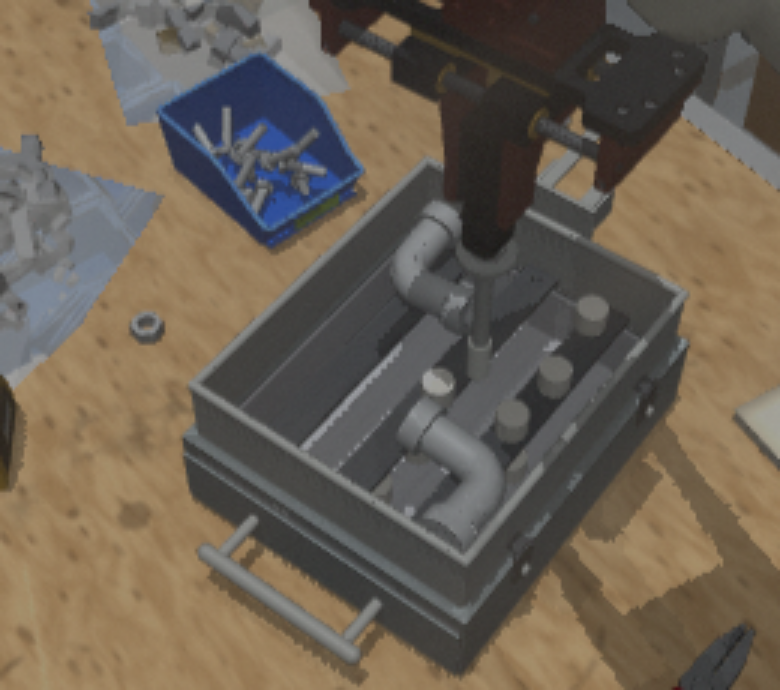

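Media 3 and 5 are down, leaving one on the middle bar at (438,383) and three on the front bar.

```bash
python3 -m pendant '[[0,-0.1,1.5,0,0,0,1],[0,-0.1,3,0,0,0,1],[0,-0.1,3.1,0,0,0,1],[0,0.8,3.1,0,0,0,1],[0,1.6,3.1,0,0,0,1],[0,2.4,3.1,0,0,0,1],[0,3.2,3.1,0,0,0,1],[0,3.7,3.1,0,0,0,1],[0,3.7,3.1,0,0,0,1],[0,3.7,0,0,0,0,1]]' | grep force
python3 d.py -2.5 -82 270 90
python3 -m pendant '[[0,-2,-1,0,0,0,1],[-0.3,-6,-1,0,0,0,1],[-0.6,-9.4,-1,0,0,0,1],[-0.6,-9.4,0.5,0,0,0,1],[-0.6,-9.4,2,0,0,0,1],[-0.6,-9.4,2,0,0,0,1],[-0.6,-9.4,2,0,0,0,1],[-0.6,-9.4,2,0,0,0,1],[-0.6,-9.4,2,0,0,0,1],[-0.6,-9.4,2,0,0,0,1]]' | grep force
python3 d.py -2.5 -82 238 90
```

```text
wrist_force: [-0.4, 0.4, -3.0]
grip_force: 45.0
t 14.67 at [-10.2   9.8] 261.9 yaw 90.0 tilt [-0.013  0.002] F [-0.4  0.4 -3. ] w 22.7 g 45.0
shift [-0.78 -9.19 -0.7 ] turn -0.0
wrist_force: [0.2, 0.5, -0.7]
grip_force: 45.0
t 15.5 at [ -3.5 -82.4] 250.1 yaw 89.9 tilt [ 0. -0.] F [ 0.2  0.5 -0.7] w 22.3 g 45.0
shift [-0.1   0.04  1.21] turn -0.1
```

```bash
python3 -m pendant '[[-0.1,0,0.6,0,0,0,1],[-0.1,0,1.2,0,0,0,1],[-0.1,0.8,1.2,0,0,0,1],[-0.1,1.6,1.2,0,0,0,1],[-0.1,2.4,1.2,0,0,0,1],[-0.1,3.2,1.2,0,0,0,1],[-0.1,4,1.2,0,0,0,1],[-0.1,4,1.2,0,0,0,1],[-0.1,2,1.2,0,0,0,1],[-0.1,0,1.2,0,0,0,1]]' | grep force
python3 d.py 40 -82 238 90
python3 -m pendant '[[-2,-0.1,0,0,0,0,1],[-4.3,-0.1,0,0,0,0,1],[-4.3,0,0,0,0,0,1],[-4.3,0.8,0,0,0,0,1],[-4.3,1.6,0,0,0,0,1],[-4.3,2.4,0,0,0,0,1],[-4.3,3.2,0,0,0,0,1],[-4.3,4,0,0,0,0,1],[-4.3,4,0,0,0,0,1],[-4.3,1,0,0,0,0,1]]' | grep force
python3 d.py 95 -82 238 90
```

```text
wrist_force: [-0.4, -0.2, -1.8]
grip_force: 45.0
t 16.33 at [ -2.7 -82.7] 236.9 yaw 90.0 tilt [-0.002  0.   ] F [-0.4 -0.2 -1.8] w 22.4 g 45.0
shift [-4.27  0.07 -0.11] turn -0.0
wrist_force: [-0.7, -0.0, -2.9]
grip_force: 45.0
t 17.17 at [ 39.8 -70. ] 235.1 yaw 90.1 tilt [-0.003  0.002] F [-0.7 -0.  -2.9] w 22.2 g 45.0
shift [-5.52 -1.21 -0.31] turn 0.1
```

```bash
python3 -m pendant '[[0,-0.8,-0.2,0,0,0,1],[-2.5,-0.8,-0.2,0,0,0,1],[-5.3,-0.8,-0.2,0,0,0,1],[-5.4,-0.2,-0.2,0,0,0,1],[-5.4,0.6,-0.2,0,0,0,1],[-5.4,1.4,-0.2,0,0,0,1],[-5.4,2.2,-0.2,0,0,0,1],[-5.4,3,-0.2,0,0,0,1],[-5.4,3.4,-0.2,0,0,0,1],[-5.4,3.4,-0.2,0,0,0,1]]' | grep force
python3 d.py 95 -43 238 90
python3 -m pendant '[[0,0,-3,0,0,0,1],[0,0,-6,0,0,0,1],[-3,0.8,-8,0,0,0,1],[-6,1.6,-8,0,0,0,1],[-9,3,-8,0,0,0,1],[-12,4.2,-8,0,0,0,1],[-12,4.2,-8,0,0,0,1],[-12,4.2,-8,0,0,0,1],[-12,4.2,-8,0,0,0,1],[-12,4.2,-8,0,0,0,1]]' | grep force
python3 d.py 214 4 320 90
python3 - <<'E'
from h import *
a,_=grab_frame('scene');b,_=grab_frame('top')
cv2.imwrite('pics/s6.png',np.hstack([cv2.resize(a[150:380,230:450],(400,418)),cv2.resize(b[210:350,260:394],(400,418))]))
cv2.imwrite('b6.png',b)
E
```

```text
wrist_force: [-0.3, 0.9, -1.9]
grip_force: 45.0
t 18.0 at [ 93.8 -37.8] 239.3 yaw 90.0 tilt [-0.  0.] F [-0.3  0.9 -1.9] w 22.3 g 45.0
shift [-0.12 -0.52  0.13] turn 0.0
wrist_force: [0.3, 0.6, -0.9]
grip_force: 45.0
t 18.83 at [213.5   2.8] 321.1 yaw 90.0 tilt [ 0.002 -0.001] F [ 0.3  0.6 -0.9] w 22.4 g 45.0
shift [-0.05  0.12  0.11] turn -0.0
```

View pics/s6.png

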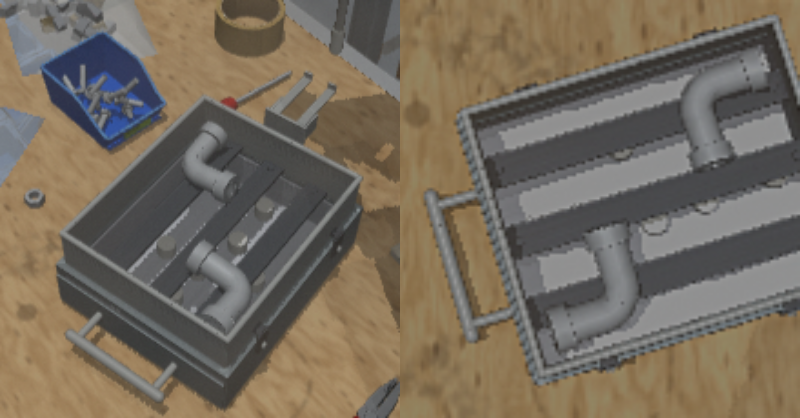

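All the bars are clear and the media lie in the drawer (scene view, e.g. at (167,247), (238,240), (263,208)). Only the elbows remain on the deck. Now I'll check the drop by depth and locate the fork prongs.

Run:
```python
from h import *
S=np.load('sep.npz')
for n in('scene','top'):
    im,d,W,c=pts(n);P=W.reshape(-1,3);L=np.c_[(P[:,:2]-S['o'])@S['ex'],(P[:,:2]-S['o'])@S['ey']]*1000;z=P[:,2]*1000
    inn=(abs(L[:,0])<105)&(abs(L[:,1])<85)
    elb=(abs(L[:,0]-75)<50)&(L[:,1]>0)|(L[:,0]<-18)&(L[:,1]<2)
    for a,b in((-5,12),(12,22),(22,34),(34,62),(62,76),(78,100)): print(n,a,b,(inn&~elb&(z>a)&(z<b)).sum(),end=' | ')
    f=(abs(z-132)<5)&(L[:,0]>135)&(L[:,0]<205)&(abs(L[:,1])<32)
    Q=L[f];print(len(Q))
    for s in(1,-1):
        q=Q[Q[:,1]*s>0]
        if len(q)>5: print('prong',s,len(q),np.percentile(q,[3,50,97],axis=0).round(1).tolist())
    t=(z>136)&(z<143)&(L[:,0]>175)&(L[:,0]<215)&(abs(L[:,1])<32);print('tips',L[t].round(1).tolist()[:12])
    # tool shank/collar position
    for a,b in((165,185),(200,240)):
        t=(z>a)&(z<b)&(np.hypot(L[:,0]-213,L[:,1]-3)<30);print('shank',a,t.sum(),np.median(L[t],0) if t.any() else '')
```

```text
scene -5 12 992 | scene 12 22 119 | scene 22 34 232 | scene 34 62 0 | scene 62 76 2041 | scene 78 100 0 | 284
prong 1 135 [[136.1, 13.2], [164.4, 18.1], [194.4, 24.0]]
prong -1 149 [[136.4, -19.1], [164.1, -12.7], [194.9, -6.8]]
tips [[192.9, 21.0], [195.9, 20.4], [193.3, 20.9], [193.5, 18.8], [195.4, 17.7], [194.6, 15.1], [190.7, 17.2], [192.6, 13.8], [196.0, -7.0], [193.7, -10.5], [194.9, -12.0], [195.1, -14.4]]
shank 165 57 [209.67404976  -1.41596142]
shank 200 92 [2.10863206e+02 1.86528368e-01]
top -5 12 1963 | top 12 22 123 | top 22 34 109 | top 34 62 2 | top 62 76 1819 | top 78 100 2 | 292
prong 1 148 [[137.0, 12.6], [164.3, 17.8], [195.6, 24.2]]
prong -1 144 [[136.2, -19.6], [163.4, -13.1], [195.0, -8.0]]
tips [[196.0, 22.4], [197.6, 19.9], [194.4, 18.2], [197.1, 17.9], [195.9, 15.7], [197.5, 13.2], [197.0, -8.6], [196.1, -10.7], [181.5, -8.4], [187.6, -10.2], [194.3, -14.8], [196.1, -15.4]]
shank 165 9 [210.59340758   0.53962511]
shank 200 1 [212.35648295   3.15085123]
```

```bash
python3 -m pendant '[[0,0,3,0,0,0,1],[0,0,6,0,0,0,1],[0,0,9,0,0,0,1],[0,0,11,0,0,0,1],[0,0,11.8,0,0,0,1],[0,0,11.8,0,0,0,1],[0,0,11.8,0,0,0,1],[0,0,11.8,0,0,0,1],[0,0,11.8,0,0,0,1],[0,0,11.8,0,0,0,1]]' | grep force
python3 d.py 166 2.5 187 90
```

```text
wrist_force: [0.8, -0.3, -2.7]
grip_force: 45.0
t 19.87 at [215.    3.5] 203.8 yaw 89.9 tilt [ 0.003 -0.001] F [ 0.8 -0.3 -2.7] w 22.5 g 45.0
shift [ 4.9  -0.11  1.67] turn -0.1
```

```bash
python3 -m pendant '[[0.8,-0.1,0.1,0,0,0,1],[1.6,-0.1,0.1,0,0,0,1],[2.4,-0.1,0.1,0,0,0,1],[3.2,-0.1,0.1,0,0,0,1],[4,-0.1,0.1,0,0,0,1],[4.8,-0.1,0.1,0,0,0,1],[4.9,-0.1,0.1,0,0,0,1],[4.9,-0.1,0.6,0,0,0,1],[4.9,-0.1,1.1,0,0,0,1],[4.9,-0.1,1.3,0,0,0,1]]' | grep force
python3 d.py 166 2.5 187 90
python3 -m pendant '[[0,0,0.1,0,0,0,1],[0,0,0.2,0,0,0,1],[0,0,0.3,0,0,0,1],[0,0,0.3,0,0,0,1],[0,0,0.3,0,0,0,1],[0,0,0.3,0,0,0,1],[0,0,0.3,0,0,0,1],[0,0,0.3,0,0,0,1],[0,0,0.3,0,0,0,1],[0,0,0.3,0,0,0,1]]' | grep force
python3 d.py 166 2.5 187 90
```

```text
wrist_force: [0.3, 0.4, -1.8]
grip_force: 45.0
t 20.7 at [165.7   1.7] 187.1 yaw 89.9 tilt [-0.002  0.   ] F [ 0.3  0.4 -1.8] w 22.4 g 45.0
shift [-0.03  0.08  0.01] turn -0.1
wrist_force: [-0.4, -0.4, -1.8]
grip_force: 45.0
t 21.53 at [165.6   2.1] 185.7 yaw 89.9 tilt [ 0. -0.] F [-0.4 -0.4 -1.8] w 22.4 g 45.0
shift [-0.04  0.04 -0.13] turn -0.1
```

```bash
python3 -m pendant '[[0,0,0.05,0,0,0,1],[0,0,0.1,0,0,0,1],[0,0,0.15,0,0,0,1],[0,0,0.2,0,0,0,1],[0,0,0.2,0,0,0,1],[0,0,0.2,0,0,0,1],[0,0,0.2,0,0,0,1],[0,0,0.2,0,0,0,1],[0,0,0.2,0,0,0,1],[0,0,0.2,0,0,0,1]]' | grep force
python3 d.py 166 2.5 187 90
python3 - <<'E'
from h import *
im,d=grab_frame('scene');cv2.imwrite('pics/s7.png',cv2.resize(im[130:260,330:460],None,fx=5,fy=5)[:600])
E
```

```text
wrist_force: [-1.9, -0.3, 5.8]
grip_force: 45.0
t 22.37 at [165.9   2.2] 185.1 yaw 89.9 tilt [ 0.002 -0.001] F [-1.9 -0.3  5.8] w 22.2 g 45.0
shift [-0.01  0.03 -0.19] turn -0.1
```

View pics/s7.png

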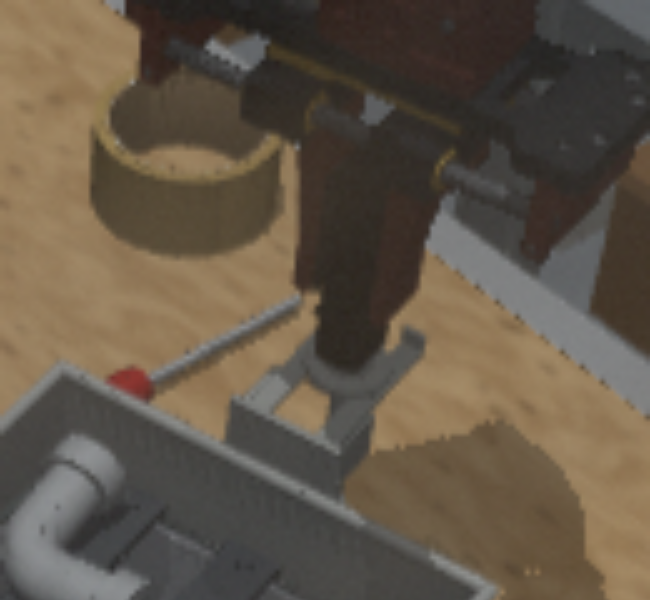

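The collar is resting on both prongs at about (345,375), and the wrist force confirms contact (+5.8 N). I'll release and retreat straight up.

```bash
python3 -m pendant '[[0,0,-0.05,0,0,0,0.3],[0,0,-0.05,0,0,0,0],[0,0,-0.05,0,0,0,-0.5],[0,0,-0.05,0,0,0,-1],[0,0,-0.05,0,0,0,-1],[0,0,-0.05,0,0,0,-1],[0,0,-0.05,0,0,0,-1],[0,0,-0.05,0,0,0,-1],[0,0,-0.05,0,0,0,-1],[0,0,-0.05,0,0,0,-1]]' | egrep 'force|width'
python3 -m pendant '[[0,0,-1,0,0,0,-1],[0,0,-3,0,0,0,-1],[0,0,-6,0,0,0,-1],[0,0,-9,0,0,0,-1],[0,0,-12,0,0,0,-1],[0,0,-12,0,0,0,-1],[0,0,-12,0,0,0,-1],[0,0,-12,0,0,0,-1],[0,0,-12,0,0,0,-1],[0,0,-12,0,0,0,-1]]' | grep force
python3 - <<'E'
from h import *
S=np.load('sep.npz');im,d,W,c=pts('scene');P=W.reshape(-1,3);L=np.c_[(P[:,:2]-S['o'])@S['ex'],(P[:,:2]-S['o'])@S['ey']]*1000;z=P[:,2]*1000
for a in range(145,240,20):
    t=(z>a)&(z<a+20)&(np.hypot(L[:,0]-166,L[:,1]-2)<30);print(a,t.sum(),L[t].mean(0).round(1) if t.any() else '')
t=(np.hypot(L[:,0]-166,L[:,1]-2)<25)&(z<260);print('top',np.nanmax(z[t]))
t=(L[:,0]<-140)&(L[:,0]>-190)&(abs(L[:,1])<45)&(z>28)&(z<45);print('handle',t.sum(),np.percentile(L[t],[5,50,95],axis=0)[:,0])
E
python3 d.py
```

```text
wrist_force: [-0.3, -0.7, 0.2]
width: 0.0854
grip_force: 0.0
wrist_force: [-0.6, 0.2, 0.0]
grip_force: 0.0
145 101 [157.5  -2.4]
165 115 [157.6  -2.6]
185 121 [157.5  -2.6]
205 129 [157.7  -2.6]
225 152 [163.9   0.4]
top 232.81673994398432
handle 338 [-169.46772851 -165.46973779 -153.3677148 ]
t 24.13 at [165.4   1.8] 302.3 yaw 89.9 tilt [-0.003  0.001] F [ 0.5 -0.2 -0.4] w 87.7 g 0.0
```

```bash
python3 -c "
from plant import arm
print(arm.close_job())"
```

```text
the job is handed in; nothing more can be done
None
```

I handed the job in at about 24 s of the 66 s allowed: the drawer is home against its stop, all eight media are off the deck and down in the drawer, both elbows are still in the pan, and the stirrer hangs upright in its fork; the hand-in gave no verdict back.

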